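# Set a plug-in time switch to noon by its dial edge, then switch on the strip

## Task

It is noon and the time switch plugged into the extension strip has lost its time. With the strip still off, flick the toothed edge of its dial round with a fingertip, click by click, until the orange noon tooth has clicked in at the black pointer; then press the strip's orange rocker over so that the power is on. Touch and push only, without pinching or forcing anything, and leave the things lying round about where they are.

Things in the scene. Friction and masses are not known exactly. Their poses are not given: they have to be found in the camera images.
- strip: White extension strip, fixed to the worktop. Its body is 239 mm long (along its own y, from -109 to +130 mm of its origin), 62 mm wide (x) and 31 mm high; origin at the underside, z up. The orange rocker is at y = -79.5 mm; the time switch is in the end socket at y = +91 mm.
- timer: White housing of the time switch, fixed in the strip's end socket, with the strip's axes. Beside the dial, on its -x side, adjoins the socket part: 62 mm wide, 71 mm above the worktop, from 42 to 94 mm to -x of the dial's axis. Under the dial it is a drum 68 mm across, its top 58 mm above the worktop. The origin is on the strip's top, 36 mm to -x of the dial's axis.
- dial_centre (a point): Centre of the dial's top face, on its vertical axis, 75 mm above the worktop, fixed to the housing; strip axes: +x points away from the pointer, off the side of the strip. The dial's edge is 80 mm across over 24 upright round teeth (4.4 mm thick, 10.5 mm apart, 4.2 mm proud of the core), 60 to 74 mm above the worktop, with free air beside it except at the socket part; at +x it overhangs the strip.
- arrow_tip (a point): Tip of the black triangular pointer on top of the housing's socket part, 42.5 mm to -x of the dial's axis, 71 mm above the worktop; it points at the dial.
- noon_mark (a point): Outermost point of the one orange tooth (noon) on the dial's edge, 40 mm from the dial's axis; it turns with the dial. An orange bar on the dial's top leads to it.
- dial (a joint): Angle of the dial, rad, growing clockwise seen from above; 0 (or any whole turn) is noon at the pointer. It clicks into rest every 15 degrees (0.2618 rad, one hour, always with a tooth at the pointer and another opposite it) and may be turned either way. About 2 to 3 N along the edge takes it over a click; past half-way it springs on to the next by itself, short of half-way it springs back.
- rocker_high_half (a point): Top of the rocker's raised half while the strip is off, 35.5 mm above the worktop, 8.5 mm to the strip's -x side of the rocker's pivot. Press it straight down about 4 mm with 3 to 6 N; the other half, on the +x side, rises, so keep off that. The rocker is 24 mm (x) by 12 mm (y). The point does not move with the rocker.
- strip_switch (a joint): Angle of the strip's rocker, rad: 0 is off, 0.349 is fully on; it stays where it is left.
- copper_pipe: Loose copper offcut, 15 x 150 x 15 mm, lying behind the strip; origin at the centre of its underside. Bystander.
- yellow_driver: Loose yellow screwdriver, 24 x 150 x 25 mm, lying in front of the strip; origin at the centre of its underside. Bystander.
- elbow: Loose brown pipe elbow, 44 x 44 x 27 mm, lying off the time switch's end of the strip; origin at the centre of its underside. Bystander.
- tee: Loose brown pipe tee, 44 x 64 x 27 mm; origin at the centre of its underside. Bystander.
- tape: Loose roll of black tape lying flat, 62 x 59 x 19 mm; origin at the centre of its underside. Bystander.
- tape_measure: Loose yellow tape measure standing on its base, 40 x 81 x 67 mm; origin at the centre of its underside. Bystander.
- marker: Loose white and red marker pen, 17 x 135 x 16 mm; origin at the centre of its underside. Bystander.
- pliers: Loose blue pliers, 54 x 177 x 13 mm; origin at the centre of its underside. Bystander.

How it is judged (in metres and radians):
On the way, in this order (a step that is already met when the one before it is completed fails the run):
1. the orange noon tooth rests at the pointer while the strip is still off (horizontal distance between noon_mark and arrow_tip below 0.004 m and value of joint strip_switch below 0.1 rad), for 0.3 s.
2. the rocker is pressed over to on (value of joint strip_switch above 0.3 rad), for 0.2 s.
At the end, for the whole second after the job is handed in: The orange noon tooth is clicked in at the pointer (the two points within 4 mm of each other in plan, that is within about 5 degrees), the dial is at rest, and the strip's rocker is fully on (over 0.3 rad) (horizontal distance between noon_mark and arrow_tip below 0.004 m and velocity of joint dial between -0.05 and 0.05 rad/s and value of joint strip_switch above 0.3 rad); the robot touches nothing.
It fails at once if time switch or strip forced or pinched (over 35 N from the fingers) (contact force between the fingers and strip above 35 N).
It fails at once if a bystander lifted or moved more than 20 mm (distance of any of copper_pipe, yellow_driver, elbow, tee, tape, tape_measure, marker, pliers from where it was at the start of the episode above 0.02 m).
It also fails if it takes over 58 s, if anything falls off the work surface, if the arm or the gripper's body presses on something with over 40 N, if the wrist force passes 120 N, or if a joint passes its speed limit or range.

## Robot

A 6-joint arm with a two-finger parallel gripper is mounted at the origin on a cart in front of the work surface, level with it; the furniture and walls round the work are solid. World frame = base frame: x ahead of the robot, y to its left, z up, the work surface at z = 0. Lengths are in mm, angles in rad, forces in N, time in s.
With the tool pointing down it reaches from about 325 to 875 mm from the base axis. Payload 4.4 kg.
Tool frame: the origin (TCP) lies on the centre line of the jaws, within the pads' length; the fingertips stand 11 mm ahead of it and the grasp point (between the pads) lies 8 mm behind it (robot.tip_reach is the distance from the TCP to the fingertips, in mm); z points along the fingers, y is the line along which they close (so a half turn about z gives the same grasp; the last joint's range is limited). The gripper opens to 85 mm and grips with 20 to 120 N. Pads are 22 mm wide; open, the fingers measure 114 mm over their backs; the gripper's body (76 mm by 85 mm) begins 54 mm behind the grasp point. The pads swing forward as they close: fully open they stand 13 mm farther back than shut.
Start: joints at [1.042, 0.207, 1.542, -0, 1.393, -0.15], TCP at [212.114, 534.449, 242.282] pointing down, gripper open.
Joint ranges: [-2.73, 2.73], [-0.86, 2.22], [0.23, 2.46], [-1.11, 4.25], [0.08, 2.63], [-2.82, 2.82]. Speed limits (rad/s): [2.79, 2.79, 3.14, 3.14, 3.14, 3.14].

## Interface

Orientations are given as a unit quaternion [w, x, y, z].
In Python, from cell import robot, optics, finder gives the robot as it stands. The module is installed in compiled form; this text tells all that it offers.
- The arm moves only by the tool servo_tool, never from a script. Its argument "rows" is a list of rows, each a list of 3 entries, a list of its own where there are three numbers: the shift along the tool's x, y, z in units of 300 mm (1.0 is 300 mm), then the turn about the tool's z in units of pi/2 rad (1.0 is pi/2 rad), then the closure, from 0 (fully open) to 1 (shut). A call has 1 to 5 rows; each row is the pose to reach, as a shift and turn from the pose commanded when the call began, along the tool's axes at that moment; what a row does not reach only later rows make up. A row lasts 1/12 s, in which the tool goes at most 41.7 mm and 7.16 degrees, less where a joint would pass 70% of its speed; a pose out of reach is approached as far as the arm can. A call with a number of a shift or a turn outside -1 to 1 is refused whole. A call with a gripper value outside its range is refused whole. The fingers move at their own pace and stop on an object; the grip force is fixed at half the most. Time passes only in rows, so rows that repeat a pose let the fingers close. It gives the time, the measured TCP pose, the force, the opening and the grip force at its end, in the units of the state.
- robot.get_obs(): the state, without advancing time (a new reading comes with each control period).
- optics.snapshot(name): name is "scene" or "side" or "wrist"; returns (picture, depth): 420x560x3 uint8, red, green, blue; 420x560 float32, mm along the optical axis (not along the pixel's ray), 0 where there is no reading.
- optics.get_calibration(name): a dict with "fx", "fy", "cx", "cy" (pixels), "world_from_camera" (4x4, takes a point from camera to world coordinates). Camera axes: x right, y up, looking along -z (the intrinsics and any distortion apply to the point x, -y, -z); pixel columns grow to the right and rows downward; lengths in mm; the calibration is good to about 2 mm. A picture is of the moment at which its call begins: read the wrist's pose just before it. get_calibration takes no time and is no camera call; for the wrist camera it gives the pose at the moment of the call.
- robot.hand_in(): hands the job in; it is judged then, once.
Trained networks look in the newest picture that a camera, given by its name, has taken for a name from the list of things; names that differ only in an ending like _2 or _b are one class to them, and where a whole thing is asked for, a point or a joint stands for the part that bears it (a point fixed in the world has none). Each returns a list of dicts, best first, with "confidence" (0 to 1); they miss things now and then, are a little off and sometimes report something else, mostly with a low value. They report only what shows in the picture. A call takes as long as a camera call.
- finder.regions_of(camera, target): "pixels" (420x560 bool, what is visible of it) and "extent" ([left, top, width, height] in pixels, round what is visible of it).
The state is a dict: "t": time; "q": joint angles; "dq": joint speeds; "joint_efforts": joint torques, N m; "eef_pos": TCP position; "ee_rot": TCP orientation; "force": force on the tool from outside, world axes, zero at the start; "torque": the same for the moment, N m; "grip_width": finger opening in mm; "grasp_force": force on a finger pad.
Only numpy, scipy, OpenCV 4.12 (cv2) and the standard library are available. Lean on these libraries where they do the work, as an engineer would, in place of code of your own. Each camera call takes 0.05 s, during which the arm holds its last target. There are 200 camera calls.

## Working session

There is one attempt and no reset: what is moved stays moved. The work goes in short steps, Python scripts to look and compute and a tool call to move; the robot and the scene stay as the last step left them, time stands still between calls to the robot, and variables do not carry over. Pictures are saved under pics/ and viewed, at most 10 in all, crops included, and the job is handed in when it is done.

Besides the shell and the picture viewer there is one more tool, called after "Request:" as a command line: name --argument value ..., lists and objects as JSON in quotes. servo_tool: Moves the arm, as the interface text tells. Shifts and turns lie within -1 to 1; 1 stands for 300 mm of shift or pi/2 rad of turn. Its arguments: {"type":"object","properties":{"rows":{"type":"array"}},"required":["rows"]}

```bash
mkdir -p pics
cat > h.py <<'E'
import numpy as np, cv2
from cell import robot, optics, finder
def snap(n,f):
    p,d=optics.snapshot(n); c=optics.get_calibration(n)
    cv2.imwrite('pics/'+f,p[:,:,::-1]); np.savez('pics/'+f+'.npz',p=p,d=d,**c); return p,d,c
def pts(d,c):
    v,u=np.mgrid[:d.shape[0],:d.shape[1]]
    X=np.stack([(u-c['cx'])/c['fx']*d,-(v-c['cy'])/c['fy']*d,-d,np.ones_like(d)],-1)
    return (X@np.array(c['world_from_camera']).T)[...,:3]
E
python3 - <<'E'
from h import *
o=robot.get_obs(); print(o)
for n in('scene','side','wrist'):
    p,d,c=snap(n,n+'0.png'); print(n,c)
E
```

```text
{'t': 0.0, 'q': array([ 1.04250732e+00,  2.07418279e-01,  1.54300211e+00, -1.92668594e-05,
        1.39351450e+00, -1.50527709e-01]), 'dq': array([-0.00067441,  0.00069684,  0.0009141 , -0.00221291,  0.00175615,
       -0.00159292]), 'joint_efforts': array([-7.82565803e-04, -3.83032179e+01, -2.91593742e+01, -3.41178738e-04,
        1.03599258e-02,  2.41117590e-06]), 'eef_pos': array([211.72736235, 533.78347606, 241.10389266]), 'ee_rot': array([-3.80958507e-04,  1.87757763e-01,  9.82214666e-01, -1.10746035e-03]), 'force': array([-0.17836609, -0.16119959, -0.18051575]), 'torque': array([ 0.00769127, -0.01387338, -0.01558236]), 'grasp_force': 0.0, 'grip_width': 85.89809446447101}
scene {'fx': 381.4347879827125, 'fy': 381.4347879827125, 'cx': 278.9999495692762, 'cy': 210.53659870688193, 'world_from_camera': array([[ 8.54676432e-01,  2.45254916e-01, -4.57578651e-01,
        -9.67965659e+00],
       [-5.18905566e-01,  3.75908250e-01, -7.67743447e-01,
        -7.08449587e+02],
       [-1.62852644e-02,  8.93612340e-01,  4.48544063e-01,
         5.99758747e+02],
       [ 0.00000000e+00,  0.00
[... 299 characters left out ...]
1408588e-01, -7.44896921e-01,
        -6.22815400e+02],
       [-6.71399640e-03,  8.78284372e-01,  4.78091501e-01,
         5.90042868e+02],
       [ 0.00000000e+00,  0.00000000e+00,  0.00000000e+00,
         1.00000000e+00]])}
wrist {'fx': 334.92866846748484, 'fy': 334.92866846748484, 'cx': 278.4056451543928, 'cy': 200.70174110197868, 'world_from_camera': array([[ 3.68794227e-01, -8.81554944e-01, -2.94706124e-01,
         1.35914560e+02],
       [ 9.29509032e-01,  3.49103333e-01,  1.18910985e-01,
         5.63906861e+02],
       [-1.94367690e-03, -3.17785689e-01,  9.48160576e-01,
         3.73474458e+02],
       [ 0.00000000e+00,  0.00000000e+00,  0.00000000e+00,
         1.00000000e+00]])}
```

View pics/scene0.png

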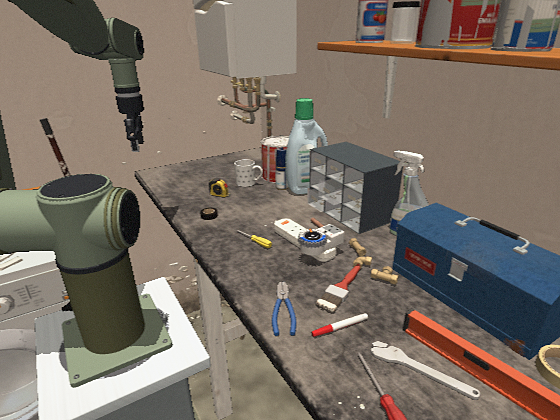

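View pics/wrist0.png

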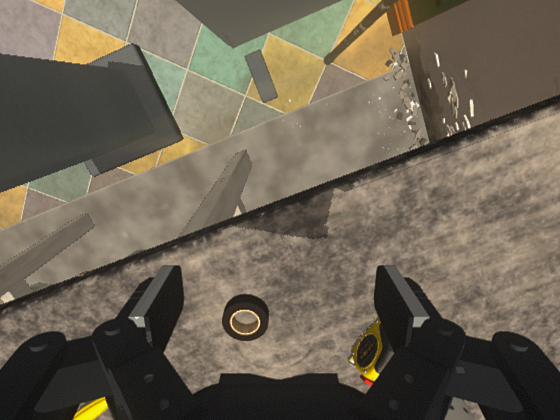

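The scene picture shows the strip at about (275–345, 218–262), with the blue dial near (313, 240) and the rocker end near (285, 225). The wrist sees only the tape and the tape measure, so I'll locate the strip from depth.

Run:
```python
from h import *
for n in('scene','side'):
    z=np.load(f'pics/{n}0.png.npz'); P=pts(z['d'],z)
    for t in('strip','dial','timer','rocker_high_half','noon_mark','copper_pipe','yellow_driver','elbow','tee','pliers'):
        r=finder.regions_of(n,t)
        if r:
            m=r[0]['pixels']; q=P[m&(z['d']>0)]
            print(n,t,round(r[0]['confidence'],2),r[0]['extent'],m.sum(),np.median(q,0).round(),q.min(0).round(),q.max(0).round())
p=np.load('pics/side0.png.npz')['p']
r=finder.regions_of('side','strip')
e=r[0]['extent'] if r else [230,180,120,100]
x,y,w,h=[int(v) for v in e]
cv2.imwrite('pics/c1.png',cv2.resize(p[max(0,y-30):y+h+30,max(0,x-30):x+w+30,::-1],None,fx=4,fy=4,interpolation=cv2.INTER_CUBIC)[:600,:800]);print(x,y,w,h)
```

```text
scene strip 0.57 [269.9, 220.3, 73.5, 42.4] 1711 [535.   8.  45.] [482. -27.  -3.] [699. 214.  80.]
scene timer 0.64 [298.3, 227.2, 44.1, 24.2] 904 [535.  -6.  68.] [482. -27.  -1.] [620.  47.  80.]
scene rocker_high_half 0.81 [271.8, 220.8, 72.6, 42.4] 1663 [533.   7.  45.] [482. -27.  -3.] [620. 214.  80.]
scene noon_mark 0.62 [297.6, 226.3, 31.2, 21.9] 486 [517.   7.  74.] [482. -27.  -3.] [628. 167.  81.]
scene yellow_driver 0.65 [240.1, 232.8, 30.1, 16.5] 157 [438. 147.  15.] [414. 121.  -3.] [465. 258.  23.]
scene tee 0.75 [368.0, 266.3, 32.4, 18.3] 306 [ 620. -163.   19.] [ 594. -199.   -3.] [ 661. -113.   27.]
scene pliers 0.92 [272.2, 284.8, 26.6, 48.5] 610 [ 345. -129.   10.] [ 284. -204.   -3.] [397. -34.  14.]
side strip 0.64 [266.7, 206.6, 81.6, 50.0] 2360 [535.  10.  48.] [484. -26.   0.] [645. 231.  81.]
side dial 0.9 [296.0, 220.8, 36.1, 21.9] 669 [516.   6.  76.] [484. -26.   1.] [625. 151.  81.]
side timer 0.81 [295.8, 213.4, 54.9, 37.7] 1396 [534.  -2.  71.] [484. -26.   1.] [664. 144.  81.]
side rocker_high_half 0.72 [265.6, 206.9, 84.3, 50.7] 2393 [535.  11.  47.] [484. -26.  -2.] [693. 213.  81.]
side noon_mark 0.83 [293.5, 222.7, 35.7, 21.9] 608 [515.   4.  76.] [484. -26.  23.] [568.  75.  81.]
side copper_pipe 0.61 [307.1, 204.0, 17.0, 15.0] 87 [646. 158.  14.] [641. 125.   5.] [659. 193.  18.]
side yellow_driver 0.62 [222.6, 222.5, 41.8, 20.5] 231 [438. 153.  16.] [413. 120.  -0.] [474. 261.  26.]
side elbow 0.78 [361.0, 250.9, 18.8, 12.6] 195 [621. -90.  22.] [ 586. -104.   -1.] [658. -55.  29.]
side tee 0.68 [379.6, 262.5, 29.9, 25.0] 386 [ 621. -163.   22.] [ 595. -199.    0.] [ 668. -120.   29.]
side pliers 0.94 [263.1, 285.0, 31.3, 66.6] 909 [ 344. -129.   11.] [ 286. -203.   -2.] [395. -36.  16.]
266 206 81 50
```

Request:
servo_tool --rows '[[[-0.534,-0.367,0],0,0],[[-0.534,-0.367,0],0,0],[[-0.534,-0.367,0],0,0],[[-0.534,-0.367,0],0,0],[[-0.534,-0.367,0],0,0]]'

```text
t: 1.62
eef_pos: [321.7, 370.4, 242.4]
ee_rot: [0.001, 0.188, 0.982, -0.0]
force: [0.1, 1.0, 0.0]
grip_width: 85.5
grasp_force: 0.0
```

Request:
servo_tool --rows '[[[-0.534,-0.367,0],0,0],[[-0.534,-0.367,0],0,0],[[-0.534,-0.367,0],0,0],[[-0.534,-0.367,0],0,0],[[-0.534,-0.367,0],0,0]]'

```text
t: 2.03
eef_pos: [430.3, 208.6, 242.7]
ee_rot: [0.001, 0.189, 0.982, -0.0]
force: [0.8, 0.7, 0.9]
grip_width: 85.7
grasp_force: 0.0
```

Request:
servo_tool --rows '[[[-0.534,-0.367,0],0,0],[[-0.534,-0.367,0],0,0],[[-0.534,-0.367,0],0,0],[[-0.534,-0.367,0],0,0],[[-0.534,-0.367,0],0,0]]'

```text
t: 2.45
eef_pos: [538.7, 46.7, 242.5]
ee_rot: [0.001, 0.189, 0.982, -0.0]
force: [0.6, 0.7, 0.0]
grip_width: 85.3
grasp_force: 0.0
```

Request:
servo_tool --rows '[[[0,0,0],0,0],[[0,0,0],0,0]]'

```text
t: 2.62
eef_pos: [537.5, 48.8, 242.1]
ee_rot: [-0.0, 0.189, 0.982, 0.0]
force: [-0.3, 1.4, -0.4]
grip_width: 85.2
grasp_force: 0.0
```

Run:
```python
from h import *
o=robot.get_obs(); print(o['t'],o['eef_pos'],o['ee_rot'],o['q'])
p,d,c=snap('wrist','w1.png'); print(c['world_from_camera'].round(3))
```

```text
2.6167 [537.54136601  48.7682165  242.13078911] [-2.27369026e-04  1.89349801e-01  9.81909660e-01  1.43289267e-04] [-7.01078705e-02  1.32314712e-01  1.62812565e+00  3.45282171e-04
  1.38156933e+00 -1.25996935e+00]
[[ 3.70000e-01 -8.81000e-01 -2.95000e-01  4.60953e+02]
 [ 9.29000e-01  3.51000e-01  1.17000e-01  7.97080e+01]
 [ 0.00000e+00 -3.17000e-01  9.48000e-01  3.74199e+02]
 [ 0.00000e+00  0.00000e+00  0.00000e+00  1.00000e+00]]
```

View pics/w1.png

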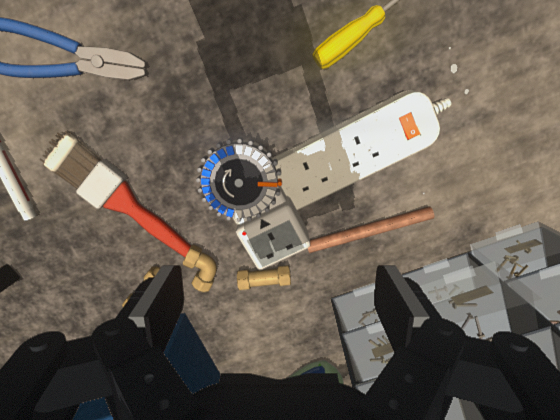

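The picture shows everything needed. The dial centre is at about (239, 183), the orange bar points right with its tip near (281, 185), and the pointer is at (265, 224). The rocker is at (410, 126), the pipe and socket part are below, and the elbow and tee are near (200, 270) and (263, 278).

```bash
cat >> h.py <<'E'
def onplane(u,v,z,c):
    M=np.array(c['world_from_camera']); r=M[:3,:3]@np.array([(u-c['cx'])/c['fx'],-(v-c['cy'])/c['fy'],-1]); o=M[:3,3]
    return o+r*(z-o[2])/r[2]
E
python3 - <<'E'
from h import *
z=np.load('pics/w1.png.npz'); p=z['p'];d=z['d'];c=z; P=pts(d,c)
hsv=cv2.cvtColor(p,cv2.COLOR_RGB2HSV)
org=((hsv[...,0]>5)&(hsv[...,0]<18)&(hsv[...,1]>180)&(hsv[...,2]>120)).astype(np.uint8)
n,l,s,ce=cv2.connectedComponentsWithStats(org)
for i in range(1,n):
    if s[i,4]>15: print(s[i],ce[i].round(1),np.median(P[l==i],0).round(1))
# dial from depth: points at height>66 near
m=(P[...,2]>71)&(P[...,2]<82)&(np.hypot(P[...,0]-520,P[...,1]-8)<60)
print(np.median(P[...,2][m]))
dk=m.astype(np.uint8)
cn,_=cv2.findContours(dk,0,1); k=max(cn,key=cv2.contourArea); print('circ',cv2.minEnclosingCircle(k))
vs,us=np.nonzero(m)
# strip
sm=(P[...,2]>26)&(P[...,2]<34)&(np.hypot(P[...,0]-560,P[...,1]-100)<180)
n,l,s,ce=cv2.connectedComponentsWithStats(sm.astype(np.uint8)); i=1+s[1:,4].argmax()
Q=P[l==i]; print(s[i],cv2.minAreaRect(Q[:,:2].astype(np.float32)))
hs=(P[...,2]>66)&(P[...,2]<85)&(np.hypot(P[...,0]-540,P[...,1]-8)<120)
print('rect raised', cv2.minAreaRect(P[hs][:,:2].astype(np.float32)), np.percentile(P[hs][:,2],[5,50,95]))
for a in [(239,183,75),(281,185,74),(265,219,71),(265,224,71),(410,126,34)]: print(a,onplane(*a,c).round(1))
cv2.imwrite('pics/c2.png',cv2.resize(p[125:275,185:325,::-1],None,fx=4,fy=4,interpolation=cv2.INTER_CUBIC))
E
```

```text
[405 129  14  10  52] [411.1 134.1] [550.5 186.   35. ]
[258 182  24   5  91] [268.8 183.9] [534.3  40.7  78.2]
76.05112792639312
circ ((238.3728790283203, 180.3728790283203), 43.052772521972656)
[ 275   92  165  118 9028] ((547.72412109375, 131.2516326904297), (59.11969757080078, 171.29458618164062), 5.609999179840088)
rect raised ((549.5642700195312, 17.873668670654297), (132.728759765625, 79.56690979003906), 5.47527551651001) [69.25909152 74.73758428 78.17890157]
(239, 183, 75) [524.3  15.2  75. ]
(281, 185, 74) [540.8  50.6  74. ]
(265, 219, 71) [567.7  23.2  71. ]
(265, 224, 71) [572.6  21.2  71. ]
(410, 126, 34) [542.2 188.6  34. ]
```

View pics/c2.png

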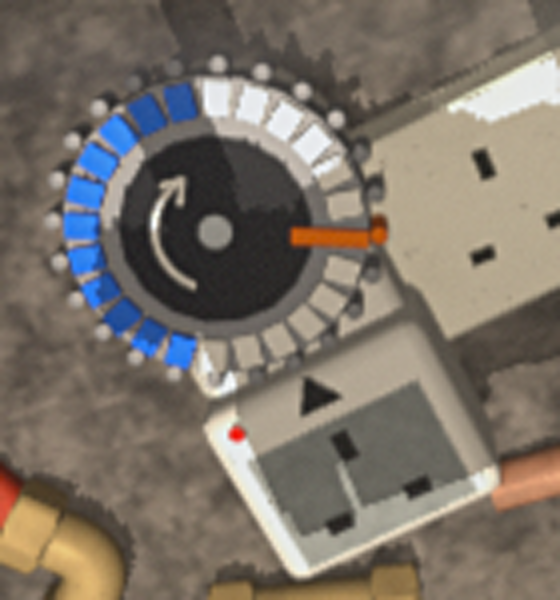

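The noon tooth is about 60° counter-clockwise of the pointer, so it needs 4 clicks clockwise. Next I close the fingers, turn a corner of the fingertip toward the dial, and inspect the tip shape.

Request:
servo_tool --rows '[[[0,0,0],0.197,1],[[0,0,0],0.197,1],[[0,0,0],0.197,1],[[0,0,0],0.197,1],[[0,0,0],0.197,1]]'

```text
t: 3.08
eef_pos: [536.3, 51.5, 242.4]
ee_rot: [-0.0, 0.335, 0.942, 0.0]
force: [-1.0, 0.3, 0.7]
grip_width: 25.5
grasp_force: 0.0
```

Request:
servo_tool --rows '[[[0,0,0],0,1],[[0,0,0],0,1],[[0,0,0],0,1],[[0,0,0],0,1],[[0,0,0],0,1]]'

```text
t: 3.5
eef_pos: [537.0, 50.2, 242.3]
ee_rot: [0.0, 0.337, 0.942, 0.0]
force: [-0.2, 0.7, -0.9]
grip_width: -0.3
grasp_force: 0.0
```

Run:
```python
from h import *
from scipy.spatial.transform import Rotation as R
o=robot.get_obs(); print(o['t'],o['eef_pos'],o['ee_rot'],o['grip_width'],robot.tip_reach)
p,d,c=snap('wrist','w2.png')
P=pts(d,c); q=o['ee_rot']; Rm=R.from_quat([q[1],q[2],q[3],q[0]]).as_matrix(); print(Rm.round(3))
T=(P-o['eef_pos'])@Rm
m=(T[...,2]>-60)&(T[...,2]<30)&(d>0)&(np.hypot(T[...,0],T[...,1])<80)
for z0 in range(-30,16,3):
    s=m&(T[...,2]>=z0)&(T[...,2]<z0+3)
    if s.sum()>3: Q=T[s]; print(z0,s.sum(),Q.min(0).round(1),Q.max(0).round(1))
```

```text
3.5 [536.97705391  50.1800075  242.29694799] [2.28052732e-06 3.36783814e-01 9.41582000e-01 7.65483977e-06] -0.3343997625348833 11.0
[[-0.773  0.634  0.   ]
 [ 0.634  0.773  0.   ]
 [ 0.     0.    -1.   ]]
-30 329 [-10.7 -16.  -30. ] [ 12.5  15.5 -27. ]
-27 428 [-11.3  -6.9 -27. ] [ 11.8   6.2 -24. ]
-24 171 [  6.4 -13.8 -24. ] [ 11.8  13.2 -21. ]
-21 290 [  6.  -13.9 -21. ] [ 11.5  13.2 -18. ]
-18 279 [  5.7 -13.8 -18. ] [ 11.7  13.3 -15. ]
-15 256 [  5.9 -13.9 -15. ] [ 11.5  13.2 -12. ]
-12 246 [  5.7 -13.9 -12. ] [11.6 13.3 -9. ]
-9 227 [  5.9 -13.8  -9. ] [11.7 13.2 -6. ]
-6 209 [  5.4 -13.9  -6. ] [11.6 13.2 -3. ]
-3 201 [  6.1 -13.7  -3. ] [11.5 13.1 -0. ]
0 192 [  5.9 -13.1   0. ] [11.7 12.4  3. ]
3 99 [  6.1 -12.    3.1] [11.7 10.8  6. ]
6 19 [10.  -6.5  6.1] [10.8  4.5  7.8]
```

View pics/w2.png

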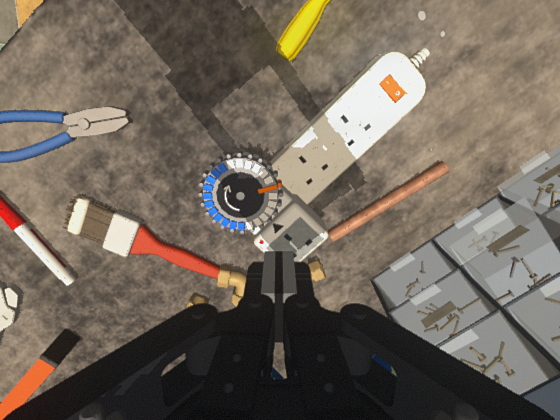

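Run:
```python
from h import *
from scipy.spatial.transform import Rotation as R
o=robot.get_obs()
z=np.load('pics/w2.png.npz'); P=pts(z['d'],z); p=z['p']; q=o['ee_rot']; Rm=R.from_quat([q[1],q[2],q[3],q[0]]).as_matrix()
T=(P-o['eef_pos'])@Rm
m=(T[...,2]>-10)&(T[...,2]<14)&(np.hypot(T[...,0],T[...,1])<40)
for y in range(-15,15,2):
    s=m&(T[...,1]>=y)&(T[...,1]<y+2)
    if s.sum()>3: print(y,s.sum(),'zmax',T[s][:,2].max().round(1),'x',[(a,T[s&(abs(T[...,2]-a)<1.5)][:,0].max().round(1)) for a in(-6,0,3,6) if (s&(abs(T[...,2]-a)<1.5)).any()])
# second localisation
for a in [(240,196,75)]: print(onplane(*a,z).round(1))
cv2.imwrite('pics/c3.png',np.hstack([cv2.resize(p[235:305,240:320,::-1],None,fx=5,fy=5,interpolation=cv2.INTER_CUBIC),cv2.resize(p[150:220,200:280,::-1],None,fx=5,fy=5,interpolation=cv2.INTER_CUBIC)]))
```

```text
-15 27 zmax 0.7 x [(-6, np.float64(7.2)), (0, np.float64(6.7))]
-13 69 zmax 4.0 x [(-6, np.float64(7.8)), (0, np.float64(7.3)), (3, np.float64(7.1))]
-11 72 zmax 3.4 x [(-6, np.float64(7.0)), (0, np.float64(7.3)), (3, np.float64(7.4))]
-9 66 zmax 4.4 x [(-6, np.float64(7.3)), (0, np.float64(7.3)), (3, np.float64(7.0))]
-7 79 zmax 6.6 x [(-6, np.float64(11.5)), (0, np.float64(11.7)), (3, np.float64(11.4)), (6, np.float64(11.2))]
-5 88 zmax 6.9 x [(-6, np.float64(11.4)), (0, np.float64(11.1)), (3, np.float64(11.3)), (6, np.float64(11.2))]
-3 75 zmax 6.3 x [(-6, np.float64(11.5)), (0, np.float64(11.5)), (3, np.float64(11.8)), (6, np.float64(11.1))]
-1 92 zmax 7.7 x [(-6, np.float64(11.3)), (0, np.float64(11.3)), (3, np.float64(11.4)), (6, np.float64(11.3))]
1 84 zmax 7.6 x [(-6, np.float64(11.2)), (0, np.float64(11.2)), (3, np.float64(11.7)), (6, np.float64(11.2))]
3 83 zmax 6.5 x [(-6, np.float64(11.2)), (0, np.float64(11.4)), (3, np.float64(11.2)), (6, np.float64(11.3))]
5 65 zmax 5.7 x [(-6, np.float64(11.5)), (0, np.float64(11.2)), (3, np.float64(11.4)), (6, np.float64(11.5))]
7 78 zmax 3.8 x [(-6, np.float64(7.2)), (0, np.float64(7.4)), (3, np.float64(7.3))]
9 71 zmax 3.7 x [(-6, np.float64(7.2)), (0, np.float64(7.3)), (3, np.float64(7.1))]
11 67 zmax 2.9 x [(-6, np.float64(7.4)), (0, np.float64(6.9)), (3, np.float64(7.2))]
13 10 zmax -1.1 x [(-6, np.float64(7.3)), (0, np.float64(6.7))]
[524.9  13.   75. ]
```

View pics/c3.png

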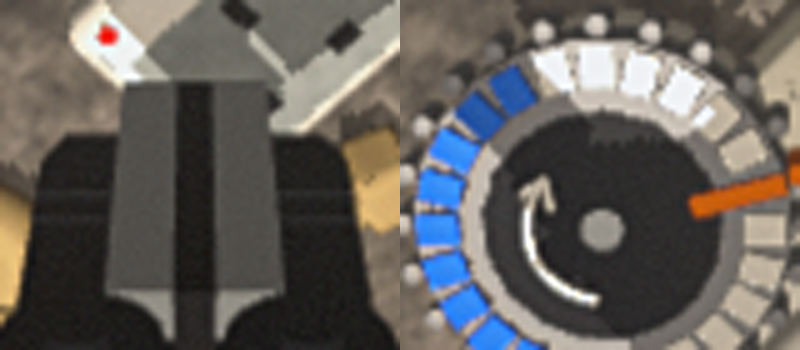

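The fingertip is a 22 × 13 mm pad block, with backs set in to x = ±7 behind it. A pad corner tilted about 25° will push a tooth well. I'll refine the dial centre by fitting its rim.

Run:
```python
from h import *
from scipy.optimize import minimize, least_squares
for f in('w1','w2','side0','scene0'):
    z=np.load(f'pics/{f}.png.npz'); P=pts(z['d'],z)
    Q=P[(P[...,2]>64)&(P[...,2]<84)&(np.hypot(P[...,0]-524,P[...,1]-15)<60)]
    tops=Q[(np.hypot(Q[:,0]-524,Q[:,1]-15)<25)]; print(f,len(Q),'ztop',np.median(tops[:,2]).round(2))
    c=np.array([524.,15.])
    for it in range(8):
        v=Q[:,:2]-c; r=np.hypot(*v.T); a=np.degrees(np.arctan2(v[:,1],v[:,0])-np.radians(5.5))%360
        ks=[];
        for b in range(0,360,15):
            if 50<b+7<310:   # away from socket
                s=(a>=b)&(a<b+15)&(r<46)
                if s.sum()>3: i=np.nonzero(s)[0]; j=i[np.argsort(r[i])[-3]]; ks.append(Q[j,:2])
        ks=np.array(ks); s=least_squares(lambda q:np.hypot(ks[:,0]-q[0],ks[:,1]-q[1])-q[2],[*c,40],loss='soft_l1'); c=s.x[:2]
    print('circle',s.x.round(1),np.abs(s.fun).mean().round(2))
    H=P[(P[...,2]>66)&(P[...,2]<85)&(np.hypot(P[...,0]-540,P[...,1]-8)<100)]
    print('rect',cv2.minAreaRect(H[:,:2].astype(np.float32)))
    # image circle: black disc (r known?) hub
    p=z['p']
    if f[0]=='w':
        g=((p.max(2)<60)&(np.hypot(P[...,0]-524,P[...,1]-15)<34)).astype(np.uint8); g=cv2.morphologyEx(g,cv2.MORPH_CLOSE,np.ones((13,13)))
        cn,_=cv2.findContours(g,0,1); k=max(cn,key=cv2.contourArea); e=cv2.fitEllipse(k); print(e, onplane(*e[0],75,z).round(1))
```

```text
w1 6172 ztop 76.24
circle [522.8  15.5  39.1] 0.16
rect ((549.5642700195312, 17.873668670654297), (132.728759765625, 79.56690979003906), 5.47527551651001)
((144.76548767089844, 362.3509521484375), (143.9248809814453, 271.3810119628906), 79.40232849121094) [ 676.2 -167.5   75. ]
w2 5966 ztop 76.31
circle [523.7  14.5  39.2] 0.13
rect ((550.8856201171875, 13.912057876586914), (79.53303527832031, 132.46885681152344), 89.65909576416016)
((152.62950134277344, 367.7884826660156), (98.93658447265625, 264.5878601074219), 58.91965866088867) [ 615.3 -198.8   75. ]
side0 718 ztop 76.88
circle [521.   11.2  36.8] 1.01
rect ((549.9813842773438, 15.469608306884766), (133.64012145996094, 79.28291320800781), 3.300724744796753)
scene0 482 ztop 75.03
circle [519.9  10.7  35. ] 1.53
rect ((548.3974609375, 18.161338806152344), (132.10360717773438, 76.61975860595703), 10.566055297851562)
```

Request:
servo_tool --rows '[[[0.1,-0.289,0],-0.253,1],[[0.1,-0.289,0],-0.253,1],[[0.1,-0.289,0],-0.253,1],[[0.1,-0.289,0],-0.253,1],[[0.1,-0.289,0],-0.253,1]]'

```text
t: 3.97
eef_pos: [459.1, 1.9, 242.7]
ee_rot: [0.001, 0.146, 0.989, 0.0]
force: [1.0, 0.3, -0.3]
grip_width: -0.0
grasp_force: 0.0
```

Request:
servo_tool --rows '[[[0,0,0.45],0,1],[[0,0,0.45],0,1],[[0,0,0.45],0,1],[[0,0,0.45],0,1],[[0,0,0.45],0,1]]'

```text
t: 4.38
eef_pos: [456.4, 3.1, 104.1]
ee_rot: [-0.004, 0.145, 0.989, 0.0]
force: [-0.6, -0.3, 0.7]
grip_width: 0.3
grasp_force: 0.0
```

Run:
```python
from h import *
o=robot.get_obs(); print(o['t'],o['eef_pos'],o['ee_rot'],o['force'],2*np.degrees(np.arctan2(o['ee_rot'][2],o['ee_rot'][1])))
p,d,c=snap('wrist','w3.png')
```

```text
4.3833 [456.44794371   3.1103943  104.10543767] [-4.15370141e-03  1.44807457e-01  9.89451103e-01  2.50449296e-04] [-0.57943047 -0.31074549  0.7465997 ] 163.34759554820795
```

View pics/w3.png

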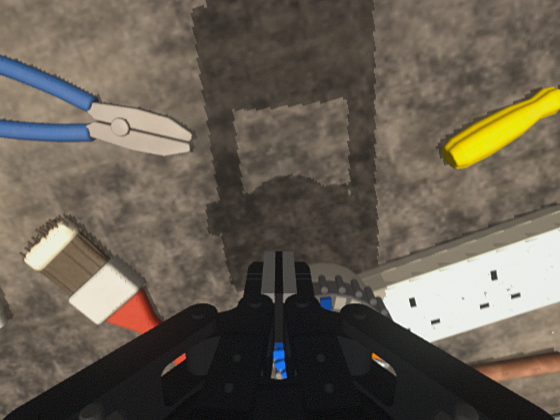

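The closed fingers hang just outside the dial rim, with teeth visible at about (330–380, 285), and there is free worktop below. Next: down to tooth height.

Request:
servo_tool --rows '[[[0,0,0.112],0,1],[[0,0,0.112],0,1],[[0,0,0.112],0,1],[[0,0,0.112],0,1],[[0,0,0.112],0,1]]'

```text
t: 4.85
eef_pos: [461.3, 1.8, 76.4]
ee_rot: [0.003, 0.144, 0.99, -0.0]
force: [0.1, 0.3, -0.6]
grip_width: -0.1
grasp_force: 0.0
```

Request:
servo_tool --rows '[[[0,0,0],0,1],[[0,0,0],0,1]]'

```text
t: 5.02
eef_pos: [460.0, 2.0, 75.2]
ee_rot: [0.002, 0.144, 0.99, -0.0]
force: [0.2, -0.2, 0.2]
grip_width: 0.1
grasp_force: 0.0
```

Request:
servo_tool --rows '[[[-0.02,0.0108,0.004],0,1],[[-0.033,0.018,0.004],0,1],[[-0.037,0.02,0.004],0,1],[[-0.0413,0.0224,0.004],0,1],[[-0.0413,0.0224,0.004],0,1]]'

```text
t: 5.43
eef_pos: [472.9, 5.2, 72.4]
ee_rot: [-0.0, 0.144, 0.99, 0.0]
force: [0.7, -0.9, 0.0]
grip_width: 0.0
grasp_force: 0.0
```

Request:
servo_tool --rows '[[[0,0,0],0,1],[[0,0,0],0,1],[[0,0,0],0,1]]'

```text
t: 5.68
eef_pos: [472.3, 5.1, 72.3]
ee_rot: [-0.0, 0.144, 0.99, 0.0]
force: [-0.9, -0.8, -0.0]
grip_width: -0.5
grasp_force: 0.0
```

Run:
```python
from h import *
o=robot.get_obs(); print(o['t'],o['eef_pos'],o['ee_rot'],o['force'],2*np.degrees(np.arctan2(o['ee_rot'][2],o['ee_rot'][1])))
p,d,c=snap('side','s3.png'); p2,d2,c2=snap('wrist','w4.png')
a=cv2.resize(p[200:270,275:355,::-1],None,fx=5,fy=5,interpolation=cv2.INTER_CUBIC)
b=cv2.resize(p2[240:380,200:410,::-1],(400,267)); b=cv2.copyMakeBorder(b,0,350-267,0,0,0)
cv2.imwrite('pics/c4.png',np.hstack([a,b]))
```

```text
5.6833 [472.33752662   5.08694052  72.34452092] [-2.17967575e-04  1.44444688e-01  9.89512852e-01  1.93803188e-06] [-0.94214845 -0.82965254 -0.02872591] 163.389752368364
```

View pics/c4.png

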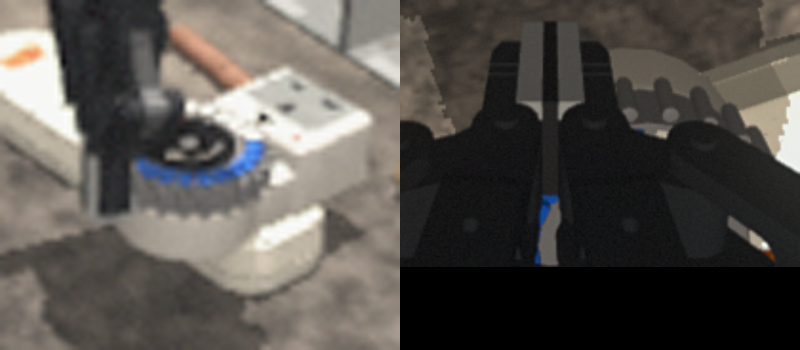

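The finger is at the rim and free of contact. One more small step in, then the first 15° arc.

Request:
servo_tool --rows '[[[-0.0025,0.0007,0],0,1],[[-0.0048,0.0014,0],0,1],[[-0.0048,0.0014,0],0,1]]'

```text
t: 6.03
eef_pos: [474.3, 5.0, 72.6]
ee_rot: [0.0, 0.144, 0.99, -0.0]
force: [0.2, -0.1, -0.1]
grip_width: -0.1
grasp_force: 0.0
```

Request:
servo_tool --rows '[[[0.0063,0.0132,0],0.0556,1],[[0.0115,0.027,0],0.111,1],[[0.0155,0.0411,0],0.1667,1],[[0.0155,0.0411,0],0.1667,1]]'

```text
t: 6.37
eef_pos: [473.1, 18.6, 72.5]
ee_rot: [-0.0, 0.273, 0.962, 0.0]
force: [-0.5, -0.5, -0.6]
grip_width: -0.2
grasp_force: 0.0
```

```bash
cat > chk.py <<'E'
from h import *
o=robot.get_obs(); a=2*np.arctan2(o['ee_rot'][2],o['ee_rot'][1]); u=np.array([np.cos(a),np.sin(a)]); v=np.array([np.sin(a),-np.cos(a)])
A=o['eef_pos'][:2]-11*u+6.7*v; w=A-np.array([523.2,15.]); print('t',o['t'],o['eef_pos'].round(1),'F',o['force'].round(1),'tool',np.degrees(a).round(1),'A r',np.hypot(*w).round(2),'ang',(np.degrees(np.arctan2(w[1],w[0]))%360).round(2))
for n in('side','scene'):
    p,d=optics.snapshot(n); c=optics.get_calibration(n); P=pts(d,c)
    hsv=cv2.cvtColor(p,cv2.COLOR_RGB2HSV)
    m=(hsv[...,0]>4)&(hsv[...,0]<19)&(hsv[...,1]>130)&(hsv[...,2]>90)&(P[...,2]>60)&(np.hypot(P[...,0]-523,P[...,1]-15)<50)
    C=np.array([521.5,12.5])
    if m.sum(): q=np.mean(P[m],0); print(n,m.sum(),q.round(1),'noon ang rel pointer',(np.degrees(np.arctan2(q[1]-C[1],q[0]-C[0]))-5.5).round(1))
    else: print(n,'no orange')
E
python3 chk.py
```

```text
t 6.3667 [473.1  18.6  72.5] F [-0.5 -0.5 -0.6] tool 148.3 A r 37.36 ang 174.54
side 8 [538.7  31.   79.1] noon ang rel pointer 41.5
scene 5 [540.1  34.2  76.1] noon ang rel pointer 43.8
```

One click done: noon now reads about 45° from the pointer. Repeating the arc.

Request:
servo_tool --rows '[[[0.0063,0.0132,0],0.0556,1],[[0.0115,0.027,0],0.111,1],[[0.0155,0.0411,0],0.1667,1],[[0.0155,0.0411,0],0.1667,1]]'

```text
t: 6.8
eef_pos: [475.9, 31.4, 72.5]
ee_rot: [0.0, 0.395, 0.919, 0.0]
force: [1.0, -0.2, -0.1]
grip_width: -0.1
grasp_force: 0.0
```

```bash
python3 chk.py
```

```text
t 6.8 [475.9  31.4  72.5] F [ 1.  -0.2 -0.1] tool 133.4 A r 37.25 ang 159.61
side 9 [543.8  28.1  79. ] noon ang rel pointer 29.5
scene 8 [544.3  28.7  75.9] noon ang rel pointer 29.9
```

Request:
servo_tool --rows '[[[0.0063,0.0132,0],0.0556,1],[[0.0115,0.027,0],0.111,1],[[0.0155,0.0411,0],0.1667,1],[[0.0155,0.0411,0],0.1667,1]]'

```text
t: 7.23
eef_pos: [481.8, 43.0, 72.6]
ee_rot: [0.0, 0.512, 0.859, 0.0]
force: [-0.8, -0.5, 0.1]
grip_width: 0.2
grasp_force: 0.0
```

```bash
python3 chk.py
```

```text
t 7.2333 [481.8  43.   72.6] F [-0.8 -0.5  0.1] tool 118.5 A r 37.2 ang 144.57
side 7 [548.3  23.   78.5] noon ang rel pointer 16.0
scene 7 [546.1  21.2  76.9] noon ang rel pointer 13.9
```

Three clicks done, noon near 15°. Now the fourth click, then retract radially and rise.

Request:
servo_tool --rows '[[[0.0063,0.0132,0],0.0556,1],[[0.0115,0.027,0],0.111,1],[[0.0155,0.0411,0],0.1667,1],[[0.0155,0.0411,0],0.1667,1]]'

```text
t: 7.67
eef_pos: [490.4, 52.9, 72.6]
ee_rot: [0.0, 0.619, 0.785, 0.0]
force: [0.1, -0.4, -0.7]
grip_width: 0.1
grasp_force: 0.0
```

```bash
python3 chk.py
```

```text
t 7.6667 [490.4  52.9  72.6] F [ 0.1 -0.4 -0.7] tool 103.5 A r 37.27 ang 129.5
side 7 [549.8  16.3  78.8] noon ang rel pointer 2.1
scene 10 [549.3  16.4  75.5] noon ang rel pointer 2.5
```

Request:
servo_tool --rows '[[[0.02,-0.01,0],0,1],[[0.06,-0.03,0],0,1],[[0.06,-0.03,-0.05],0,1],[[0.06,-0.03,-0.18],0,1],[[0.06,-0.03,-0.3],0,1]]'

```text
t: 8.18
eef_pos: [474.0, 69.4, 161.7]
ee_rot: [-0.002, 0.619, 0.785, -0.002]
force: [1.5, -0.0, 0.1]
grip_width: -0.4
grasp_force: 0.0
```

Request:
servo_tool --rows '[[[0,0,-0.2],0,1],[[0,0,-0.2],0,1],[[0,0,-0.2],0,1]]'

```text
t: 8.43
eef_pos: [480.0, 69.1, 228.5]
ee_rot: [0.005, 0.619, 0.785, 0.004]
force: [0.6, -0.5, 0.5]
grip_width: -0.2
grasp_force: 0.0
```

```bash
python3 chk.py
python3 - <<'E'
from h import *
p,d,c=snap('wrist','w5.png')
print(c['world_from_camera'].round(2).tolist())
q=np.linalg.inv(c['world_from_camera'])@np.array([523.2,15,75,1]); u=c['cx']+c['fx']*q[0]/-q[2]; v=c['cy']-c['fy']*q[1]/-q[2]; print(u,v)
a,b=int(np.clip(u,80,480)),int(np.clip(v,75,345))
cv2.imwrite('pics/c5.png',cv2.resize(p[b-75:b+75,a-80:a+80,::-1],None,fx=4,fy=4,interpolation=cv2.INTER_CUBIC))
E
```

```text
t 8.4333 [480.   69.1 228.5] F [ 0.6 -0.5  0.5] tool 103.5 A r 56.44 ang 127.18
side 7 [549.9  16.4  78.7] noon ang rel pointer 2.4
scene 10 [550.   17.4  74.8] noon ang rel pointer 4.2
[[0.97, -0.22, -0.07, 456.88], [0.23, 0.92, 0.31, 147.99], [-0.0, -0.32, 0.95, 353.54], [0.0, 0.0, 0.0, 1.0]]
315.2103447646885 253.5302989112392
```

View pics/c5.png

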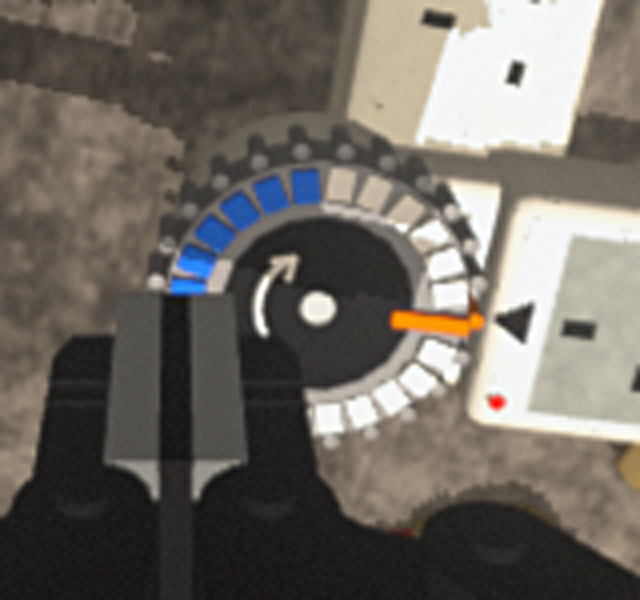

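Noon has clicked in at the pointer: bar tip at about (483, 322), pointer at (500, 322). Before moving over the rocker, a quick check for tall things near it.

Run:
```python
from h import *
z=np.load('pics/w1.png.npz'); P=pts(z['d'],z); P2=pts(np.load('pics/side0.png.npz')['d'],np.load('pics/side0.png.npz'))
for Q in(P,P2):
    m=(Q[...,2]>45)&(Q[...,2]<400)&(np.hypot(Q[...,0]-554,Q[...,1]-190)<250)&(np.hypot(Q[...,0]-537,Q[...,1]-49)>100)&(Q[...,1]>60)
    q=Q[m]; i=np.argsort(np.hypot(q[:,0]-554,q[:,1]-190))[::max(1,len(q)//6)]; print(len(q),q[i].round(0).tolist())
# rocker blob
hsv=cv2.cvtColor(z['p'],cv2.COLOR_RGB2HSV); m=(hsv[...,0]<22)&(hsv[...,1]>120)&(np.hypot(P[...,0]-542,P[...,1]-188)<30)&(P[...,2]>25)
print(cv2.minAreaRect(P[m][:,:2].astype(np.float32)),P[m].mean(0))
```

```text
12048 [[683.0, 186.0, 83.0], [696.0, 200.0, 100.0], [697.0, 223.0, 131.0], [728.0, 222.0, 115.0], [732.0, 136.0, 189.0], [725.0, 74.0, 132.0]]
4045 [[684.0, 183.0, 85.0], [723.0, 221.0, 165.0], [727.0, 239.0, 155.0], [738.0, 146.0, 206.0], [728.0, 290.0, 110.0], [727.0, 313.0, 72.0], [803.0, 216.0, 207.0]]
((541.8718872070312, 188.1663360595703), (24.037078857421875, 12.530416488647461), 5.559047698974609) [541.87583461 187.84235099  32.96438386]
```

Request:
servo_tool --rows '[[[0,0,0],0,1],[[0,0,0],0,1]]'

```text
t: 8.75
eef_pos: [475.5, 68.6, 220.2]
ee_rot: [-0.002, 0.62, 0.785, -0.001]
force: [0.1, -1.5, -0.6]
grip_width: -0.2
grasp_force: 0.0
```

Request:
servo_tool --rows '[[[0.331,0.348,0],0.089,1],[[0.331,0.348,0],0.089,1],[[0.331,0.348,0],0.089,1],[[0.331,0.348,0],0.089,1],[[0.331,0.348,0],0.089,1]]'

```text
t: 9.17
eef_pos: [556.7, 192.6, 220.5]
ee_rot: [-0.001, 0.672, 0.741, -0.0]
force: [-0.3, -0.7, -0.6]
grip_width: 0.3
grasp_force: 0.0
```

Request:
servo_tool --rows '[[[0,0,0.55],0,1],[[0,0,0.55],0,1],[[0,0,0.55],0,1],[[0,0,0.55],0,1],[[0,0,0.55],0,1]]'

```text
t: 9.58
eef_pos: [549.0, 187.1, 48.1]
ee_rot: [-0.005, 0.673, 0.739, -0.007]
force: [-0.5, -0.3, 0.5]
grip_width: -0.4
grasp_force: 0.0
```

Request:
servo_tool --rows '[[[0,0,0],0,1],[[0,0,0],0,1],[[0,0,0],0,1]]'

```text
t: 9.83
eef_pos: [557.4, 189.3, 60.2]
ee_rot: [0.001, 0.673, 0.739, 0.002]
force: [0.4, 0.3, 1.2]
grip_width: 0.2
grasp_force: 0.0
```

Request:
servo_tool --rows '[[[0,0,0],0,1],[[0,0,0],0,1],[[0,0,0],0,1],[[0,0,0],0,1],[[0,0,0],0,1]]'

```text
t: 10.25
eef_pos: [555.9, 189.2, 58.0]
ee_rot: [0.0, 0.673, 0.739, 0.0]
force: [0.0, 0.1, -0.1]
grip_width: -0.1
grasp_force: 0.0
```

Run:
```python
from h import *
for i in range(4):
    o=robot.get_obs(); print(o['t'],o['eef_pos'].round(2),o['dq'].round(3)); optics.snapshot('side')
```

```text
10.25 [555.9  189.23  58.03] [ 0.001  0.007  0.003 -0.001 -0.001  0.001]
10.3 [555.77 189.2   57.79] [-0.001  0.006  0.001 -0.    -0.001  0.001]
10.35 [555.73 189.16  57.64] [ 0.001  0.004 -0.001 -0.002 -0.001 -0.001]
10.4 [555.64 189.17  57.51] [ 0.     0.002  0.    -0.001 -0.002 -0.   ]
```

Request:
servo_tool --rows '[[[0,-0.006,0.008],0,1],[[0,-0.006,0.016],0,1],[[0,-0.006,0.024],0,1],[[0,-0.006,0.03],0,1],[[0,-0.006,0.03],0,1]]'

```text
t: 10.87
eef_pos: [553.4, 188.9, 47.7]
ee_rot: [-0.0, 0.673, 0.739, -0.001]
force: [0.2, -0.1, -0.7]
grip_width: 0.2
grasp_force: 0.0
```

Request:
servo_tool --rows '[[[0,0,0.003],0,1],[[0,0,0.006],0,1],[[0,0,0.008],0,1],[[0,0,0.01],0,1],[[0,0,0.01],0,1]]'

```text
t: 11.28
eef_pos: [554.2, 189.0, 45.7]
ee_rot: [0.0, 0.673, 0.739, 0.0]
force: [-0.6, -0.2, 0.6]
grip_width: -0.2
grasp_force: 0.2
```

Request:
servo_tool --rows '[[[0,0,0.002],0,1],[[0,0,0.004],0,1],[[0,0,0.004],0,1],[[0,0,0.004],0,1]]'

```text
t: 11.62
eef_pos: [554.6, 189.0, 44.8]
ee_rot: [0.0, 0.673, 0.739, 0.001]
force: [-0.0, -0.5, 3.8]
grip_width: -0.1
grasp_force: 1.7
```

Request:
servo_tool --rows '[[[0,0,0.002],0,1],[[0,0,0.004],0,1],[[0,0,0.004],0,1],[[0,0,0.004],0,1]]'

```text
t: 11.95
eef_pos: [555.3, 189.1, 44.0]
ee_rot: [0.001, 0.673, 0.739, 0.001]
force: [2.0, 0.0, 3.7]
grip_width: -0.1
grasp_force: 2.4
```

Request:
servo_tool --rows '[[[0,-0.003,0.003],0,1],[[0,-0.003,0.005],0,1],[[0,-0.003,0.005],0,1],[[0,-0.003,0.005],0,1]]'

```text
t: 12.28
eef_pos: [555.3, 189.1, 43.7]
ee_rot: [0.002, 0.673, 0.739, 0.002]
force: [0.4, -0.5, 10.2]
grip_width: 0.3
grasp_force: 5.1
```

Request:
servo_tool --rows '[[[0,0,0.002],0,1],[[0,0,0.004],0,1],[[0,0,0.004],0,1],[[0,0,0.004],0,1]]'

```text
t: 12.62
eef_pos: [555.4, 189.2, 43.6]
ee_rot: [0.002, 0.673, 0.74, 0.002]
force: [-1.3, -0.9, 14.8]
grip_width: 0.1
grasp_force: 7.7
```

The force rises without further travel, so the rocker is at its stop. I'll rise and look.

Request:
servo_tool --rows '[[[0,0,-0.02],0,1],[[0,0,-0.1],0,1],[[0,0,-0.2],0,1],[[-0.1,-0.2,-0.35],0,1],[[-0.2,-0.3,-0.45],0,1]]'

```text
t: 13.03
eef_pos: [497.2, 148.1, 147.4]
ee_rot: [-0.001, 0.672, 0.74, -0.001]
force: [-0.5, -0.4, 0.1]
grip_width: 0.1
grasp_force: 0.0
```

Request:
servo_tool --rows '[[[-0.2,-0.3,-0.2],0,1],[[-0.2,-0.3,-0.2],0,1],[[-0.2,-0.3,-0.2],0,1],[[-0.2,-0.3,-0.2],0,1],[[-0.2,-0.3,-0.2],0,1]]'

```text
t: 13.45
eef_pos: [413.6, 78.9, 208.1]
ee_rot: [0.001, 0.674, 0.739, 0.001]
force: [0.1, -0.6, 0.7]
grip_width: 0.3
grasp_force: 0.0
```

Request:
servo_tool --rows '[[[0,0,0],0,1],[[0,0,0],0,1],[[0,0,0],0,1],[[0,0,0],0,1]]'

```text
t: 13.78
eef_pos: [414.4, 79.9, 206.3]
ee_rot: [-0.001, 0.673, 0.74, -0.001]
force: [0.1, -0.3, 0.1]
grip_width: 0.0
grasp_force: 0.0
```

```bash
python3 chk.py
python3 - <<'E'
from h import *
p,d,c=snap('wrist','w6.png'); P=pts(d,c)
r=np.array([541.9,188.2]); u=np.array([.9954,.0958]); v=np.array([-.0958,.9954])
q=P[...,:2]-r; a=q@u; b=q@v
for x in range(-16,17,2):
    m=(abs(a-x)<1)&(abs(b)<4); print(x,m.sum(),np.median(P[...,2][m]).round(1) if m.any() else None)
iv=np.linalg.inv(c['world_from_camera'])
tiles=[]
for w in([541.9,188.2,34,1],[523.2,15,75,1]):
    q=iv@np.array(w); x=c['cx']-c['fx']*q[0]/q[2]; y=c['cy']+c['fy']*q[1]/q[2]; print(x,y)
    x,y=int(np.clip(x,50,510)),int(np.clip(y,50,370)); tiles.append(cv2.resize(p[y-50:y+50,x-50:x+50,::-1],(400,400),interpolation=cv2.INTER_CUBIC))
cv2.imwrite('pics/c6.png',np.hstack(tiles))
E
```

```text
t 13.7833 [414.4  79.9 206.3] F [ 0.1 -0.3  0.1] tool 95.4 A r 114.9 ang 151.65
side 7 [549.9  16.5  78.6] noon ang rel pointer 2.4
scene 10 [549.3  16.4  75.5] noon ang rel pointer 2.6
-16 24 31.2
-14 26 31.4
-12 20 31.3
-10 41 32.1
-8 31 35.7
-6 22 35.6
-4 17 34.7
-2 21 34.1
0 20 33.2
2 21 32.6
4 20 32.5
6 28 32.3
8 21 32.6
10 23 32.8
12 23 32.3
14 20 32.0
16 21 31.5
440.2827593748076 70.22738667320903
392.8244696200409 272.3201663752324
```

View pics/c6.png

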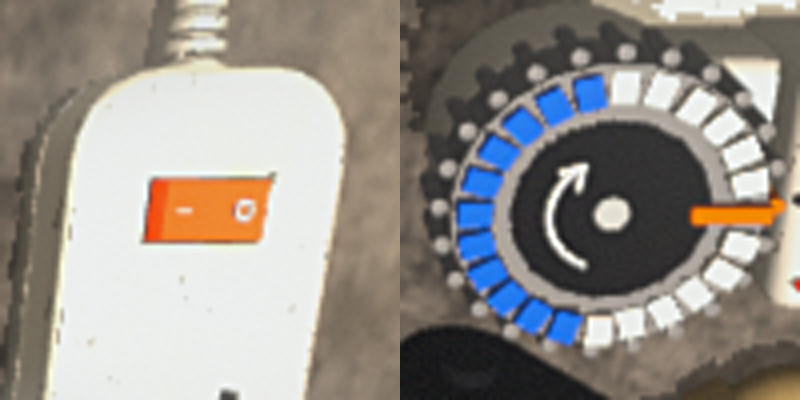

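The rocker is tipped over with its left (+x) half raised, and noon is at the pointer. I'll compare the rocker profile with the mirrored off-state profile to confirm it is fully over.

Run:
```python
from h import *
r=np.array([541.9,188.2]); u=np.array([.9954,.0958]); v=np.array([-.0958,.9954])
for f in('w1','w2','w6'):
    z=np.load(f'pics/{f}.png.npz'); P=pts(z['d'],z); q=P[...,:2]-r; a=q@u; b=q@v
    m=(abs(a)<9)&(abs(b)<4); 
    n=(abs(abs(b)-14)<5)&(abs(a)<12)
    print(f,'slope deg',[np.degrees(np.arctan(np.polyfit(a[k],P[...,2][k],1)[0])).round(1) for k in(m,m&(a>0),m&(a<0),m&(abs(a)<6))],'strip slope',np.degrees(np.arctan(np.polyfit(a[n],P[...,2][n],1)[0])).round(1),
     [np.median(P[...,2][m&(abs(a-x)<1.5)]).round(1) for x in(-8,-4,0,4,8)])
```

```text
w1 slope deg [np.float64(12.2), np.float64(19.6), np.float64(2.7), np.float64(12.9)] strip slope -0.1 [np.float64(32.0), np.float64(31.7), np.float64(32.4), np.float64(33.5), np.float64(35.2)]
w2 slope deg [np.float64(9.1), np.float64(22.3), np.float64(1.5), np.float64(7.8)] strip slope -0.2 [np.float64(32.0), np.float64(31.9), np.float64(32.2), np.float64(33.1), np.float64(34.5)]
w6 slope deg [np.float64(-12.3), np.float64(-2.8), np.float64(-13.4), np.float64(-17.2)] strip slope 0.1 [np.float64(35.7), np.float64(34.8), np.float64(33.2), np.float64(32.2), np.float64(32.6)]
```

The profile mirrors the off state (−12.3° against +12.2°), so the rocker is fully on.

```bash
python3 -c "
from cell import robot
print(robot.hand_in())"
```

```text
the job is handed in; nothing more can be done
None
```

I turned the dial four clicks clockwise so the orange noon tooth rests at the pointer, then pressed the rocker over to on; the job is handed in, though no verdict came back.

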